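# Pin back the sprung tension wheel of the pull-out shelf

## Task

The shelf's spring return has to be locked off before its runners are serviced. Take the steel locking pin with the red grip out of the wooden stand, use its shank to push the yellow arm of the tension wheel round against its spring until the pin is over the white-ringed hole, and, still holding the arm back, drop the pin all the way into the hole. Let go, leaving the pin standing upright in the hole with the arm held past the hole, resting against it.

Things in the scene. Friction and masses are not known exactly. Their poses are not given: they have to be found in the camera images.
- pin_grip (a point): Centre of the locking pin's round red grip (28 mm wide, 50 mm tall), z up the pin. Steel shank 18 mm wide from 27 mm below this point, last 12 mm tapering to 8 mm; tip 105 mm below. 0.16 kg. Starts upright, 40 mm deep in a hole of a wooden stand 45 mm tall, tip 5 mm above the shelf. White- and green-gripped look-alikes fill its other holes, 85 mm apart in a row along this point's starting y
- socket (a point): Centre of the mouth of the white-ringed hole, 23 mm wide, 46 mm deep, in the level top of the fixed blue housing (220 x 200 mm, 50 mm tall). z up; the wheel's upright axis is 95 mm away along this point's +x; the arm rests over its +y side. Pin fully home: pin_grip is 59 mm above this point
- lever_mark (a point): Mid-width on top of the yellow arm, 95 mm from the wheel's axis; moves with it. Arm: level bar 16 mm wide from the wheel (radius 52 mm) to 128 mm from the axis, 3 to 25 mm above the housing; the hub is 32 mm high. At rest it is 22 mm along the socket's x and 61 mm along its y from the socket. The pin must push the side facing away from the hole
- wheel (a joint): Angle of the tension wheel and its arm, rad: 0 at rest on its stop, growing anticlockwise seen from above as the arm swings to and past the hole, at most 1.35. Its spring (0.2 N m/rad) pushes back with 1 N at lever_mark at rest, 3 N when held back, and returns it at once if let go. Held by the pin in the hole it reads about 0.88
There are look-alikes about, which are no part of the job. What is shaped like the part that bears pin_grip but orange or purple is not meant.

How it is judged (in metres and radians):
At the end, for the whole second after the job is handed in: The red-gripped pin stands in the white-ringed hole, down to within 11 mm of the bottom (pin_grip less than 70 mm above the hole's mouth and within 22 mm of it sideways), upright within 15 degrees, and the tension wheel is at rest, held back by it between 0.72 and 1.1 rad (value of joint wheel between 0.72 and 1.1 rad and horizontal distance between pin_grip and socket below 0.022 m and z of pin_grip in the frame of socket below 0.07 m and angle between pin_grip's own z axis and vertical below 0.26 rad and velocity of joint wheel between -0.05 and 0.05 rad/s); the robot touches nothing.
It also fails if it takes over 48 s, if anything falls off the work surface, if the arm or the gripper's body presses on something with over 40 N, if the wrist force passes 120 N, or if a joint passes its speed limit or range.

## Robot

A 6-joint arm with a two-finger parallel gripper is mounted at the origin on the work surface. World frame = base frame: x ahead of the robot, y to its left, z up, the work surface at z = 0. Lengths are in mm, angles in rad, forces in N, time in s.
With the tool pointing down it reaches from about 350 to 875 mm from the base axis. Payload 4.2 kg.
Tool frame: the origin (TCP) lies midway between the tips of the shut fingers; the grasp point (between the pads) lies 19 mm behind it; z points along the fingers, y is the direction in which the jaws open and shut (so a half turn about z gives the same grasp; the last joint's range is limited). The gripper opens to 85 mm and grips with 20 to 120 N. Pads are 22 mm wide; open, the fingers measure 114 mm over their backs; the gripper's body (76 mm by 85 mm) begins 54 mm behind the grasp point. The pads swing forward as they close: fully open they stand 13 mm farther back than shut.
Start: joints at [-0.9, 0.385, 0.008, 0, -1.194, -0.259], TCP at [250.175, -572.723, 231.312] pointing down, gripper open.
Joint ranges: [-3.14, 3.14], [-1.21, 2.06], [-1.07, 1.41], [-3.16, 2.05], [-2.99, -0.16], [-3.1, 3.1]. Speed limits (rad/s): [2.79, 2.79, 3.14, 3.14, 3.14, 3.14].

## Interface

Orientations are given as a unit quaternion [x, y, z, w].
In Python, from bench import arm gives the robot as it stands.
- The arm moves only by the tool servo_tool, never from a script. Its argument "rows" is a list of rows, each an object of numbers: "fingers": the finger opening in cm, from 0 to 8.54; "x", "y", "z": the shift along the tool's x, y, z in cm; "turn": the turn about the tool's z in degrees. A call has 1 to 10 rows; each row shifts and turns the commanded pose from where the row before left it, along the tool's axes as they then stand; what a row does not reach is not made up. A row lasts 1/12 s, in which the tool goes at most 41.7 mm and 7.16 degrees, less where a joint would pass 70% of its speed; a pose out of reach is approached as far as the arm can. A call is refused whole if a number of a shift passes 4.17 or a number of a turn 7.16, either way. A call with a gripper value outside its range is refused whole. The fingers move at their own pace and stop on an object; the grip force is fixed at half the most. Time passes only in rows, so rows that do not move let the fingers close. It gives the time, the measured TCP pose, the force and the opening at its end, in the units of the state.
- arm.read_state(): the state, without advancing time (a new reading comes with each control period).
- arm.get_image(name): name is "scene" or "side" or "wrist"; returns (picture, depth): 480x640x3 uint8, red, green, blue; 480x640 float32, mm along the optical axis (not along the pixel's ray), 0 where there is no reading.
- arm.camera_model(name): a dict with "fx", "fy", "cx", "cy" (pixels), "k1" (the pictures are not rectified: a ray, as slopes to the right and down, at radius r is drawn at 1 + k1 r^2 times it, then the intrinsics apply), "pose" (4x4, takes a point from camera to world coordinates). Camera axes: x right, y down, z forward; pixel columns grow to the right and rows downward; lengths in mm; the calibration is good to about 2 mm. A picture is of the moment at which its call begins: read the wrist's pose just before it. camera_model takes no time and is no camera call; for the wrist camera it gives the pose at the moment of the call.
- arm.job_done(): hands the job in, once; it reports no verdict.
The state is a dict: "clock": time; "joints": joint angles; "joint_vel": joint speeds; "joint_efforts": joint torques, N m; "position": TCP position; "ee_rot": TCP orientation; "contact_force": force on the tool from outside, world axes, zero at the start; "wrist_torque": the same for the moment, N m; "gripper_width": finger opening in mm.
Only numpy, scipy, OpenCV 4.12 (cv2) and the standard library are available. Lean on these libraries where they do the work, as an engineer would, in place of code of your own. Each camera call takes 0.05 s, during which the arm holds its last target.

## Working session

There is one attempt and no reset: what is moved stays moved. The work goes in short steps, Python scripts to look and compute and a tool call to move; the robot and the scene stay as the last step left them, time stands still between calls to the robot, and variables do not carry over. Pictures are saved under pics/ and viewed, and the job is handed in when it is done.

Besides the shell and the picture viewer there is one more tool, called after "Emit:" as a command line: name --argument value ..., lists and objects as JSON in quotes. servo_tool: Moves the arm, as the interface text tells. Its arguments: {"type":"object","properties":{"rows":{"type":"array","items":{"type":"object","properties":{"fingers":{"type":"number"},"x":{"type":"number"},"y":{"type":"number"},"z":{"type":"number"},"turn":{"type":"number"}}}}},"required":["rows"]}

```bash
mkdir -p pics; ls; cat > h.py <<'E'
import numpy as np, cv2
from bench import arm
def snap(n,f):
    m=arm.camera_model(n); p,d=arm.get_image(n)
    cv2.imwrite(f'pics/{f}.png',p[:,:,::-1]); np.savez(f'pics/{f}.npz',p=p,d=d,m=np.array(m,dtype=object)); return p,d,m
def load(f):
    z=np.load(f'pics/{f}.npz',allow_pickle=True); return z['p'],z['d'],z['m'].item()
def rays(m,uv):
    uv=np.asarray(uv,float).reshape(-1,2)
    q=np.c_[(uv[:,0]-m['cx'])/m['fx'],(uv[:,1]-m['cy'])/m['fy']]; s=q.copy()
    for _ in range(20): s=q/(1+m['k1']*(s**2).sum(1,keepdims=True))
    return np.c_[s,np.ones(len(s))]
def world(m,uv,depth):
    c=rays(m,uv)*np.asarray(depth,float).reshape(-1,1); P=np.array(m['pose']); return c@P[:3,:3].T+P[:3,3]
def onz(m,uv,z):
    P=np.array(m['pose']); r=rays(m,uv)@P[:3,:3].T; o=P[:3,3]; return o+r*((z-o[2])/r[:,2:3])
def proj(m,X):
    P=np.array(m['pose']); c=(np.asarray(X,float).reshape(-1,3)-P[:3,3])@P[:3,:3]; s=c[:,:2]/c[:,2:]
    s=s*(1+m['k1']*(s**2).sum(1,keepdims=True)); return s*[m['fx'],m['fy']]+[m['cx'],m['cy']]
E
python3 - <<'E'
from h import *
print(arm.read_state())
for n in ('scene','side','wrist'):
    p,d,m=snap(n,n+'0'); print(n,m)
E
```

```text
pics
{'clock': 0.0, 'joints': array([-9.00387796e-01,  3.85573489e-01,  6.62611733e-03, -5.14768272e-04,
       -1.19400710e+00, -2.58607418e-01]), 'joint_vel': array([ 1.29068629e-03,  1.29597651e-03,  9.45918227e-05, -1.53091798e-04,
        3.76892459e-05, -6.69925284e-04]), 'joint_efforts': array([-4.16671719e-04, -3.92289126e+01,  1.88400364e+01,  4.18623850e+00,
       -4.66349928e-03,  5.30431166e-08]), 'position': array([ 249.95263568, -572.20155684,  230.20914248]), 'ee_rot': array([-2.04355697e-01,  9.78896076e-01,  1.07190690e-03, -2.69528159e-04]), 'contact_force': array([ 0.07094548, -0.38657135,  0.61205761]), 'wrist_torque': array([ 0.01585754, -0.01741798, -0.00366606]), 'gripper_width': 85.37363897162912}
scene {'fx': 581.0736764576375, 'fy': 581.0736764576375, 'cx': 317.0860931688272, 'cy': 236.86298590028662, 'k1': -0.14113230437905627, 'pose': array([[-2.92154491e-01,  5.02138471e-01, -8.13942694e-01,
         1.35251710e+03],
       [ 9.56364007e-01,  1.56679852e-01, -2.46615714e-01,
         2.71146539e+02],
       [ 3.69318340e-03, -8.50475384e-01, -5.26001883e
[... 387 characters left out ...]
 -7.16278767e-01,
         6.90307921e+02],
       [-1.95219140e-03, -7.64725478e-01, -6.44353267e-01,
         7.29967200e+02],
       [ 0.00000000e+00,  0.00000000e+00,  0.00000000e+00,
         1.00000000e+00]])}
wrist {'fx': 371.1335617884899, 'fy': 371.1335617884899, 'cx': 325.097512430223, 'cy': 241.01180311098483, 'k1': -0.06419536300182456, 'pose': array([[-4.00928968e-01,  8.72811235e-01,  2.78310098e-01,
         1.78411798e+02],
       [ 9.16105478e-01,  3.81118991e-01,  1.24495255e-01,
        -6.04328232e+02],
       [ 2.59159355e-03,  3.04875159e-01, -9.52388797e-01,
         3.73373584e+02],
       [ 0.00000000e+00,  0.00000000e+00,  0.00000000e+00,
         1.00000000e+00]])}
```

View pics/scene0.png

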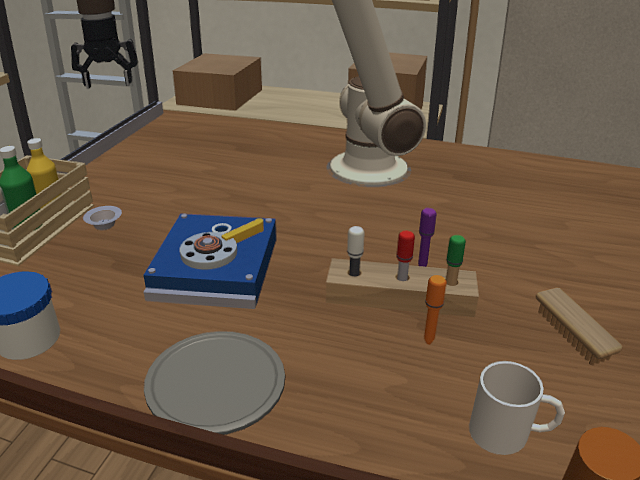

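View pics/side0.png

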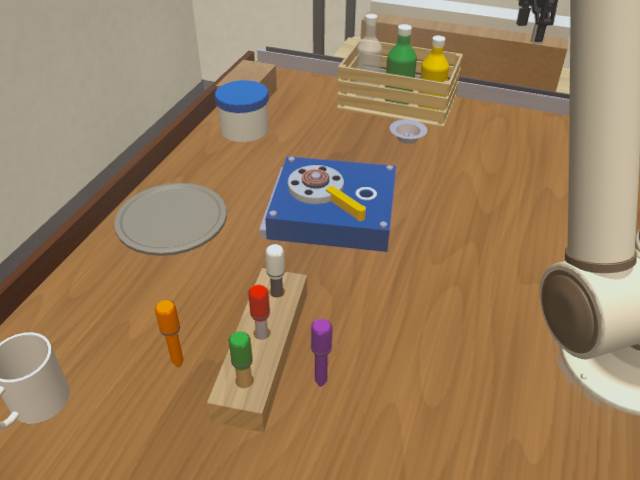

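View pics/wrist0.png

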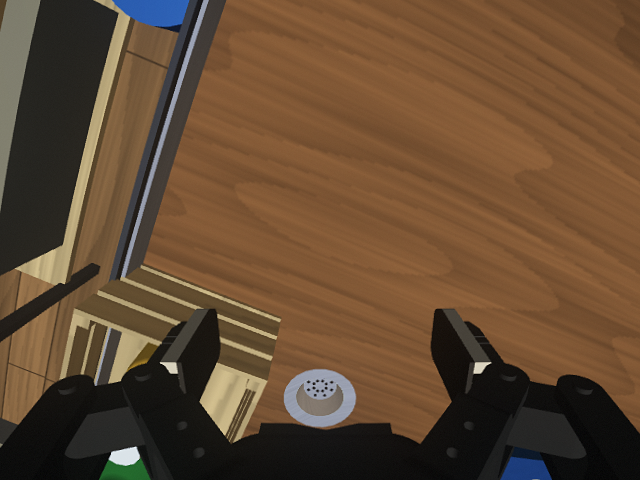

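Scene view: the grips are red (405,245), white (355,240), green (456,250), purple (427,222) and orange (435,290). Only red at (405,245) in scene, (259,302) in side, is a red grip standing in the wooden stand's middle hole. The ringed hole is at (222,229) in scene and (366,194) in side.

```bash
python3 - <<'E'
from h import *
from scipy.optimize import least_squares
crops=[]
for n,c in (('scene0',(405,250)),('side0',(259,310)),('scene0',(222,232)),('side0',(350,195))):
    p,d,m=load(n); x,y=c; a=p[y-50:y+50,x-65:x+65,::-1]; crops.append(cv2.resize(a,(390,300),interpolation=cv2.INTER_CUBIC))
cv2.imwrite('pics/crops.png',np.vstack([np.hstack(crops[:2]),np.hstack(crops[2:])]))
for n,box in (('scene0',(390,420,220,270)),('side0',(245,275,280,325))):
    p,d,m=load(n); hsv=cv2.cvtColor(p,cv2.COLOR_RGB2HSV); 
    mk=((hsv[...,0]<5)|(hsv[...,0]>174))&(hsv[...,1]>170)
    yy,xx=np.nonzero(mk); s=(xx>box[0])&(xx<box[1])&(yy>box[2])&(yy<box[3]); xx,yy=xx[s],yy[s]
    W=world(m,np.c_[xx,yy],d[yy,xx]); 
    top=np.percentile(W[:,2],99); print(n,len(xx),'z',np.percentile(W[:,2],[1,99]))
    S=W[(W[:,2]<top-6)]
    f=least_squares(lambda c:np.hypot(S[:,0]-c[0],S[:,1]-c[1])-14,S[:,:2].mean(0)-5*np.sign(np.array(m['pose'])[:2,3]-S[:,:2].mean(0)),loss='soft_l1'); print('red',f.x,np.std(f.fun))
    # yellow top
    hs=(hsv[...,0]>18)&(hsv[...,0]<30)&(hsv[...,1]>200)&(hsv[...,2]>120)
    yy,xx=np.nonzero(hs); W=world(m,np.c_[xx,yy],d[yy,xx]); s=(abs(W[:,2]-75)<3); T=W[s]
    if n=='scene0': s2=(xx[s]>200)&(xx[s]<280)
    else: s2=(xx[s]>310)&(xx[s]<380)&(yy[s]>170)
    T=T[s2].astype(np.float32); print('yellow',len(T),cv2.minAreaRect(T[:,:2]),T[:,2].mean())
    # housing top
    b=(hsv[...,0]>105)&(hsv[...,0]<125)&(hsv[...,1]>150); yy,xx=np.nonzero(b); W=world(m,np.c_[xx,yy],d[yy,xx]);s=(abs(W[:,2]-50)<6)&(xx>120)&(xx<400)&(yy>150);T=W[s].astype(np.float32);print('blue',len(T),cv2.minAreaRect(T[:,:2]),np.median(T[:,2]))
    # ring
    x0,x1,y0,y1=(208,235,219,240) if n=='scene0' else (352,380,183,205)
    g=(hsv[...,1]<70)&(hsv[...,2]>140); sub=np.zeros_like(g); sub[y0:y1,x0:x1]=g[y0:y1,x0:x1]
    yy,xx=np.nonzero(sub); R=onz(m,np.c_[xx,yy],50); print('ring',len(xx),cv2.fitEllipse(cv2.convexHull(R[:,:2].astype(np.float32))))
E
```

```text
scene0 424 z [ 86.70255293 135.84530253]
red [516.98498003 173.57720877] 1.1725654285719123Traceback (most recent call last):
  File "<stdin>", line 20, in <module>
cv2.error: OpenCV(4.12.0) /io/opencv/modules/imgproc/src/convhull.cpp:143: error: (-215:Assertion failed) total >= 0 && (depth == CV_32F || depth == CV_32S) in function 'convexHull'
```

View pics/crops.png

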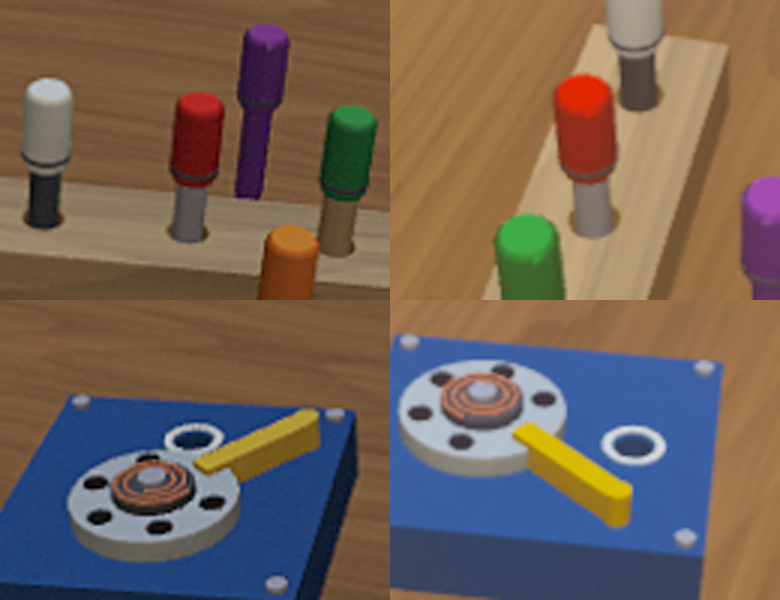

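The crops confirm the steel shank and red grip in the middle hole. They also show the white-ringed hole on the housing with the yellow arm beside it. Next I'll fix the yellow measurement.

```bash
python3 - <<'E'
from h import *
from scipy.optimize import least_squares
for n,box in (('scene0',(390,420,220,270)),('side0',(245,275,280,325))):
    p,d,m=load(n); hsv=cv2.cvtColor(p,cv2.COLOR_RGB2HSV); 
    mk=((hsv[...,0]<5)|(hsv[...,0]>174))&(hsv[...,1]>170)
    yy,xx=np.nonzero(mk); s=(xx>box[0])&(xx<box[1])&(yy>box[2])&(yy<box[3]); xx,yy=xx[s],yy[s]
    W=world(m,np.c_[xx,yy],d[yy,xx]); top=np.percentile(W[:,2],99); print(n,len(xx),'z',np.percentile(W[:,2],[1,99]))
    S=W[(W[:,2]<top-6)]
    f=least_squares(lambda c:np.hypot(S[:,0]-c[0],S[:,1]-c[1])-14,S[:,:2].mean(0)-5*np.sign(np.array(m['pose'])[:2,3]-S[:,:2].mean(0)),loss='soft_l1'); print('red',f.x,np.std(f.fun))
    X0,X1,Y0,Y1=(215,270,215,250) if n=='scene0' else (322,370,183,222)
    hs=(hsv[...,0]>18)&(hsv[...,0]<32)&(hsv[...,1]>180)
    q=np.zeros_like(hs);q[Y0:Y1,X0:X1]=hs[Y0:Y1,X0:X1]
    yy,xx=np.nonzero(q); W=world(m,np.c_[xx,yy],d[yy,xx]); print(len(xx),np.percentile(W[:,2],[2,25,50,75,90]))
    vv=hsv[yy,xx,2]; print('V',np.percentile(vv,[5,25,50,75,95]))
    T=W[W[:,2]>np.percentile(W[:,2],95)-5].astype(np.float32)
    print('yellow',len(T),cv2.minAreaRect(T[:,:2]),T[:,2].mean())
    b=(hsv[...,0]>105)&(hsv[...,0]<125)&(hsv[...,1]>150); yy,xx=np.nonzero(b); W=world(m,np.c_[xx,yy],d[yy,xx]);s=(xx>120)&(xx<400)&(yy>150)
    zt=np.median(W[s&(W[:,2]>40)][:,2]); T=W[s&(abs(W[:,2]-zt)<4)].astype(np.float32);print('blue',len(T),cv2.minAreaRect(T[:,:2]),zt)
    x0,x1,y0,y1=(208,235,219,240) if n=='scene0' else (352,380,183,205)
    g=(hsv[...,1]<90)&(hsv[...,2]>140); sub=np.zeros_like(g); sub[y0:y1,x0:x1]=g[y0:y1,x0:x1]
    yy,xx=np.nonzero(sub); R=onz(m,np.c_[xx,yy],zt); print('ring',len(xx),cv2.fitEllipse(cv2.convexHull(R[:,:2].astype(np.float32))))
    # hub / wheel top
E
```

```text
scene0 424 z [ 86.70255293 135.84530253]
red [516.98498003 173.57720877] 1.1725654285719123
315 [56.69838607 62.52915272 68.81421757 73.31857066 75.82925557]
V [113.7 117.  119.  127.  180.3]Traceback (most recent call last):
  File "<stdin>", line 16, in <module>
cv2.error: OpenCV(4.12.0) /io/opencv/modules/imgproc/src/convhull.cpp:143: error: (-215:Assertion failed) total >= 0 && (depth == CV_32F || depth == CV_32S) in function 'convexHull'
```

```bash
cat > meas.py <<'E'
from h import *
from scipy.optimize import least_squares
C=lambda a:np.ascontiguousarray(a,dtype=np.float32)
for n,box in (('scene0',(390,420,220,270)),('side0',(245,275,280,325))):
    p,d,m=load(n); hsv=cv2.cvtColor(p,cv2.COLOR_RGB2HSV); 
    mk=((hsv[...,0]<5)|(hsv[...,0]>174))&(hsv[...,1]>170)
    yy,xx=np.nonzero(mk); s=(xx>box[0])&(xx<box[1])&(yy>box[2])&(yy<box[3]); xx,yy=xx[s],yy[s]
    W=world(m,np.c_[xx,yy],d[yy,xx]); top=np.percentile(W[:,2],99); print(n,len(xx),'z',np.percentile(W[:,2],[1,99]))
    S=W[(W[:,2]<top-6)]
    f=least_squares(lambda c:np.hypot(S[:,0]-c[0],S[:,1]-c[1])-14,S[:,:2].mean(0)-10*(lambda v:v/np.hypot(*v))(np.array(m['pose'])[:2,3]-S[:,:2].mean(0)),loss='soft_l1'); print('red',f.x,np.std(f.fun))
    X0,X1,Y0,Y1=(215,270,215,250) if n=='scene0' else (322,370,183,222)
    hs=(hsv[...,0]>18)&(hsv[...,0]<32)&(hsv[...,1]>180)
    q=np.zeros_like(hs);q[Y0:Y1,X0:X1]=hs[Y0:Y1,X0:X1]
    yy,xx=np.nonzero(q); W=world(m,np.c_[xx,yy],d[yy,xx])
    T=W[W[:,2]>np.percentile(W[:,2],95)-4]
    print('yellow',len(T),cv2.minAreaRect(C(T[:,:2])),T[:,2].mean())
    b=(hsv[...,0]>105)&(hsv[...,0]<125)&(hsv[...,1]>150); yy,xx=np.nonzero(b); W=world(m,np.c_[xx,yy],d[yy,xx]);s=(xx>120)&(xx<400)&(yy>150)
    zt=np.median(W[s&(W[:,2]>40)][:,2]); T=W[s&(abs(W[:,2]-zt)<4)];print('blue',len(T),cv2.minAreaRect(C(T[:,:2])),zt)
    x0,x1,y0,y1=(208,235,219,240) if n=='scene0' else (352,380,183,205)
    g=(hsv[...,1]<90)&(hsv[...,2]>140); sub=np.zeros_like(g); sub[y0:y1,x0:x1]=g[y0:y1,x0:x1]
    yy,xx=np.nonzero(sub); R=onz(m,np.c_[xx,yy],zt); print('ring',len(xx),cv2.fitEllipse(cv2.convexHull(C(R[:,:2]))))
E
python3 meas.py
```

```text
scene0 424 z [ 86.70255293 135.84530253]
red [516.98498    173.57720942] 1.1725654089795217
yellow 97 ((918.988525390625, 44.853973388671875), (975.142822265625, 75.61717224121094), 23.129478454589844) 80.79288910432841
blue 4203 ((530.3436889648438, -181.70037841796875), (223.2946014404297, 201.40191650390625), 11.046191215515137) 51.03275920938063
ring 157 ((495.26751708984375, -183.20199584960938), (49.0641975402832, 102.43608856201172), 114.21244812011719)
side0 152 z [ 94.09200787 134.24933537]
red [517.80846416 173.55520533] 0.9173745435726965
yellow 251 ((489.827880859375, -134.61920166015625), (16.172258377075195, 90.04935455322266), 60.11983108520508) 76.76111095611752
blue 4438 ((528.7547607421875, -181.61032104492188), (216.75721740722656, 200.37451171875), 11.27828598022461) 52.013757058248075
ring 159 ((471.08782958984375, -188.55592346191406), (40.2611198425293, 56.07389831542969), 172.8011016845703)
```

```bash
python3 - <<'E'
from h import *
C=lambda a:np.ascontiguousarray(a,dtype=np.float32)
out=[]
for n,c,g in (('scene0',(221.3,228.3),(208,235,219,240)),('side0',(366,193.4),(352,380,183,205))):
    p,d,m=load(n); x0,x1,y0,y1=g
    print(n,'eyeballed',onz(m,[c],51))
    w=(p.min(2)>150).astype(np.uint8); s=w[y0:y1,x0:x1]
    nl,lab,st,cen=cv2.connectedComponentsWithStats(s,connectivity=8); print(st.tolist(),cen.round(1).tolist())
    k=1+np.argmax(st[1:,4]); yy,xx=np.nonzero(lab==k); R=onz(m,np.c_[xx+x0,yy+y0],51)
    print(cv2.fitEllipse(cv2.convexHull(C(R[:,:2]))), R[:,:2].mean(0))
    # wheel: light gray top
    hsv=cv2.cvtColor(p,cv2.COLOR_RGB2HSV)
    hs=(hsv[...,0]>18)&(hsv[...,0]<32)&(hsv[...,1]>180)
    ye=np.argwhere(hs[180:260,210:380]) if n=='side0' else np.argwhere(hs[210:250,210:275])
    cv2.imwrite(f'pics/z_{n}.png',cv2.resize(p[int(c[1])-40:int(c[1])+60,int(c[0])-90:int(c[0])+60,::-1],None,fx=5,fy=5,interpolation=cv2.INTER_CUBIC))
    # hub centre cap on z
E
```

```text
scene0 eyeballed [[ 469.51911322 -193.98453596   51.        ]]
[[0, 0, 27, 21, 494], [4, 4, 19, 11, 71], [2, 14, 1, 1, 1], [12, 18, 1, 1, 1]] [[13.0, 10.1], [12.8, 9.2], [2.0, 14.0], [12.0, 18.0]]
((468.8265075683594, -195.09002685546875), (36.765480041503906, 38.71782684326172), 120.35578918457031) [ 469.37575332 -195.03828703]
side0 eyeballed [[ 469.54479034 -194.89173953   51.        ]]
[[0, 0, 28, 22, 499], [4, 4, 21, 13, 117]] [[13.4, 10.6], [13.9, 10.0]]
((470.2896423339844, -196.51370239257812), (38.03599166870117, 38.95199966430664), 14.118008613586426) [ 470.0469238  -196.05413453]
```

```bash
python3 - <<'E'
from h import *
# hub cap centres: scene crop (152,475-300)/3, side crop (483-390,391-300)/3
for n,c in (('scene0',(157+152/3,182+175/3)),('side0',(285+93/3,145+91/3))):
    p,d,m=load(n); print(n,onz(m,[c],82))
E
```

```text
scene0 [[ 562.27856217 -175.07309335   82.        ]]
side0 [[ 561.65762242 -175.89155036   82.        ]]
```

```bash
python3 - <<'E'
from h import *
p,d,m=load('side0'); q,e,k=load('scene0')
for nm,u in dict(white=(275,262),green=(240,352),purple=(321,340),orange=(167,318),bottleG=(404,30),bottleW=(371,18),bottleY=(438,42),crateL=(342,95),crateR=(460,70),crateF=(455,110),strainer=(408,128)).items():
    print(nm,world(m,[u],d[u[1],u[0]]).round())
for nm,u in dict(white=(355,240),green=(456,252),purple=(427,222),orange=(435,292)).items(): print(nm,world(k,[u],e[u[1],u[0]]).round())
# tallest obstacles in the corridor
uv=np.stack(np.meshgrid(np.arange(640),np.arange(480)),-1).reshape(-1,2)
for (M,D) in ((m,d),(k,e)):
    W=world(M,uv,D.ravel()); W=W[D.ravel()>0]
    s=(W[:,0]>150)&(W[:,0]<800)&(W[:,2]>80)
    for y in range(-700,400,100):
        t=W[s&(W[:,1]>y)&(W[:,1]<y+100)]; 
        if len(t): print(y,len(t),'zmax',t[:,2].max().round(),t[t[:,2].argmax()].round(), 'x',t[:,0].min().round(),t[:,0].max().round())
E
```

```text
white [[523. 102. 121.]]
green [[500. 270. 122.]]
purple [[413. 211. 115.]]
orange [[617. 251. 119.]]
bottleG [[ 518. -633.  192.]]
bottleW [[ 599. -643.  205.]]
bottleY [[ 439. -636.  174.]]
crateL [[ 637. -560.   43.]]
crateR [[ 391. -737.   69.]]
crateF [[ 379. -658.    2.]]
strainer [[ 462. -512.   15.]]
white [[540.  92. 119.]]
green [[519. 260. 114.]]
purple [[434. 200. 114.]]
orange [[639. 240. 114.]]
-700 3544 zmax 302.0 [ 270. -601.  302.] x 258.0 653.0
-600 2276 zmax 340.0 [ 233. -502.  340.] x 210.0 651.0
-500 168 zmax 329.0 [ 232. -500.  329.] x 225.0 800.0
-400 384 zmax 102.0 [ 758. -396.  102.] x 758.0 800.0
-200 185 zmax 88.0 [ 566. -166.   88.] x 456.0 587.0
-100 1388 zmax 514.0 [162.  -2. 514.] x 150.0 213.0
0 7555 zmax 513.0 [170.   2. 513.] x 150.0 542.0
100 1073 zmax 137.0 [517. 173. 137.] x 403.0 539.0
200 2051 zmax 137.0 [508. 261. 137.] x 403.0 637.0
300 865 zmax 98.0 [750. 335.  98.] x 737.0 800.0
-700 3144 zmax 446.0 [ 278. -602.  446.] x 253.0 609.0
-600 3998 zmax 448.0 [ 292. -567.  448.] x 210.0 654.0
-500 261 zmax 306.0 [ 234. -499.  306.] x 234.0 800.0
-400 397 zmax 101.0 [ 797. -373.  101.] x 759.0 800.0
-200 126 zmax 85.0 [ 560. -175.   85.] x 542.0 589.0
-100 952 zmax 450.0 [200.  -5. 450.] x 150.0 203.0
0 2842 zmax 450.0 [195.   0. 450.] x 150.0 545.0
100 815 zmax 137.0 [519. 179. 137.] x 409.0 541.0
200 1282 zmax 136.0 [505. 254. 136.] x 409.0 642.0
300 810 zmax 98.0 [746. 357.  98.] x 739.0 800.0
```

Emit:
servo_tool --rows '[{"turn":6.1,"fingers":8.5},{"turn":6.1},{"x":-2.0,"y":3.4},{"x":-2.0,"y":3.4},{"x":-2.0,"y":3.4},{"x":-2.0,"y":3.4},{"x":-2.0,"y":3.4},{"x":-2.0,"y":3.4},{"x":-2.0,"y":3.4},{"x":-2.0,"y":3.4}]'

```text
invalid input at $.rows[0]: expected keys fingers, x, y, z, turn
```

Emit:
servo_tool --rows '[{"x":-2.0,"y":3.4,"fingers":5.5},{"x":-2.0,"y":3.4},{"x":-2.0,"y":3.4},{"x":-2.0,"y":3.4},{"x":-2.0,"y":3.4},{"x":-2.0,"y":3.4},{"x":-2.0,"y":3.4},{"x":-2.0,"y":3.4},{"x":-2.0,"y":3.4},{}]'

```text
invalid input at $.rows[0]: expected keys fingers, x, y, z, turn
```

```bash
cat > go.py <<'E'
from h import *
import sys
from scipy.spatial.transform import Rotation as R
s=arm.read_state(); r=R.from_quat(s['ee_rot']); M=r.as_matrix()
def info(t=None):
    print('t',s['clock'],'pos',s['position'].round(1),'jawdeg',np.degrees(np.arctan2(M[1,1],M[0,1])).round(2),'tilt',np.degrees(np.arccos(-M[2,2])).round(2),'w',round(s['gripper_width'],1),'F',s['contact_force'].round(1),'T',s['wrist_torque'].round(2),'j',s['joints'].round(2))
    if t is not None: print('tool delta mm',(M.T@(np.array(t,float)-s['position'])).round(1))
info([float(a) for a in sys.argv[1:4]] if len(sys.argv)>3 else None)
E
python3 go.py 517.4 173.6 165
```

```text
t 0.15 pos [ 250.  -572.4  230.5] jawdeg 113.59 tilt 0.1 w 85.3 F [0.8 0.3 0.4] T [0.02 0.05 0.02] j [-0.9   0.39  0.01 -0.   -1.19 -0.26]
tool delta mm [-543.6  576.5   66.4]
```

All five keys are needed in every row.

Emit:
servo_tool --rows '[{"fingers":8.5,"x":0,"y":0,"z":0,"turn":6.1},{"fingers":8.5,"x":0,"y":0,"z":0,"turn":6.1},{"fingers":5.5,"x":-2.0,"y":3.4,"z":0,"turn":0},{"fingers":5.5,"x":-2.0,"y":3.4,"z":0,"turn":0},{"fingers":5.5,"x":-2.0,"y":3.4,"z":0,"turn":0},{"fingers":5.5,"x":-2.0,"y":3.4,"z":0,"turn":0},{"fingers":5.5,"x":-2.0,"y":3.4,"z":0,"turn":0},{"fingers":5.5,"x":-2.0,"y":3.4,"z":0,"turn":0},{"fingers":5.5,"x":-2.0,"y":3.4,"z":0,"turn":0},{"fingers":5.5,"x":-2.0,"y":3.4,"z":0,"turn":0}]'

```text
clock: 0.98
position: [353.2, -272.6, 231.2]
ee_rot: [-0.099, 0.995, 0.0, 0.0]
contact_force: [2.9, 0.1, -0.1]
gripper_width: 55.0
```

Emit:
servo_tool --rows '[{"fingers":5.5,"x":-2.0,"y":3.4,"z":0,"turn":0},{"fingers":5.5,"x":-2.0,"y":3.4,"z":0,"turn":0},{"fingers":5.5,"x":-2.0,"y":3.4,"z":0,"turn":0},{"fingers":5.5,"x":-2.0,"y":3.4,"z":0,"turn":0},{"fingers":5.5,"x":-2.0,"y":3.4,"z":0,"turn":0},{"fingers":5.5,"x":-2.0,"y":3.4,"z":0,"turn":0},{"fingers":5.5,"x":-2.0,"y":3.4,"z":0,"turn":0},{"fingers":5.5,"x":-2.0,"y":3.4,"z":0,"turn":0},{"fingers":5.5,"x":-2.0,"y":3.4,"z":0,"turn":0},{"fingers":5.5,"x":0,"y":0,"z":0,"turn":0}]'

```text
clock: 1.82
position: [471.5, 66.1, 231.1]
ee_rot: [-0.102, 0.995, 0.0, 0.001]
contact_force: [0.5, 0.1, 0.9]
gripper_width: 55.2
```

```bash
python3 go.py 517.4 173.6 165
```

```text
t 1.8167 pos [471.5  66.1 231.1] jawdeg 101.72 tilt 0.11 w 55.2 F [0.5 0.1 0.9] T [-0.05  0.01 -0.02] j [ 0.48  0.13 -0.34  0.   -1.1  -1.85]
tool delta mm [-66.7  95.9  66.3]
```

Emit:
servo_tool --rows '[{"fingers":5.5,"x":-2.2,"y":3.2,"z":0,"turn":0},{"fingers":5.5,"x":-2.2,"y":3.2,"z":0,"turn":0},{"fingers":5.5,"x":-2.2,"y":3.2,"z":0,"turn":0},{"fingers":5.5,"x":0,"y":0,"z":3.0,"turn":0},{"fingers":5.5,"x":0,"y":0,"z":3.0,"turn":0},{"fingers":5.5,"x":0,"y":0,"z":0,"turn":0},{"fingers":5.5,"x":0,"y":0,"z":0,"turn":0}]'

```text
clock: 2.4
position: [514.2, 167.4, 170.2]
ee_rot: [-0.099, 0.995, -0.001, -0.002]
contact_force: [0.4, 0.3, 0.5]
gripper_width: 55.0
```

```bash
python3 go.py 517.4 173.6 95; python3 - <<'E'
from h import *
s=arm.read_state();p,d,m=snap('wrist','w1')
for X in ((517.4,173.6,135),(517.4,173.6,110),(517.4,173.6,83),(517.4,173.6,45)): print(X,proj(m,X).round(1))
print(proj(m,s['position']).round(1))
E
```

```text
t 2.4 pos [514.2 167.4 170.2] jawdeg 101.41 tilt 0.26 w 55.0 F [0.4 0.3 0.5] T [-0.01 -0.02 -0.02] j [ 0.61  0.3  -0.29  0.   -0.99 -1.99]
tool delta mm [-4.6  5.6 75.1]
(517.4, 173.6, 135) [[336.3 287.7]]
(517.4, 173.6, 110) [[335.1 269.9]]
(517.4, 173.6, 83) [[334.1 254.5]]
(517.4, 173.6, 45) [[333.1 237.7]]
[[326.  312.7]]
```

View pics/w1.png

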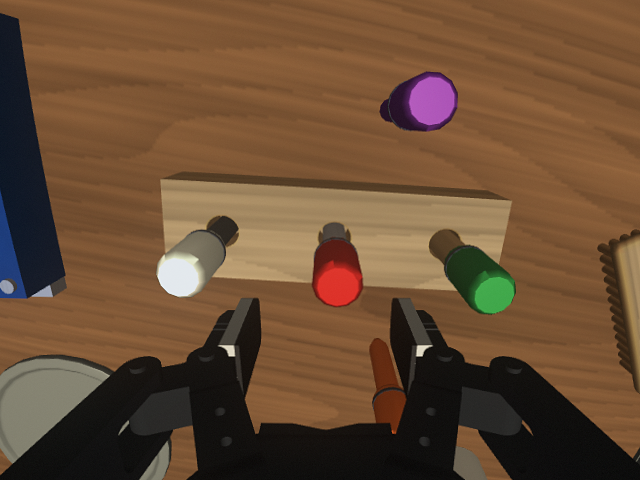

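The red top sits at (337,287) in the wrist view, within 0.5 mm of the prediction, and the jaws straddle it. Next I'll centre on it, descend and grip.

Emit:
servo_tool --rows '[{"fingers":5.5,"x":-0.46,"y":0.6,"z":0,"turn":0},{"fingers":5.5,"x":0,"y":0,"z":2.0,"turn":0},{"fingers":5.5,"x":0,"y":0,"z":2.0,"turn":0},{"fingers":5.5,"x":0,"y":0,"z":2.0,"turn":0},{"fingers":5.5,"x":0,"y":0,"z":1.9,"turn":0},{"fingers":5.5,"x":0,"y":0,"z":0,"turn":0},{"fingers":5.5,"x":0,"y":0,"z":0,"turn":0}]'

```text
clock: 3.03
position: [519.3, 175.3, 93.5]
ee_rot: [-0.099, 0.995, 0.0, 0.001]
contact_force: [1.0, -0.2, 1.0]
gripper_width: 54.9
```

```bash
python3 go.py 517.4 173.6 91; python3 - <<'E'
from h import *
snap('wrist','w2')
E
```

```text
t 3.0333 pos [519.3 175.3  93.5] jawdeg 101.41 tilt 0.08 w 54.9 F [ 1.  -0.2  1. ] T [ 0.05 -0.06  0.03] j [ 0.62  0.4  -0.36  0.   -0.81 -1.99]
tool delta mm [ 2.2 -1.3  2.5]
```

View pics/w2.png

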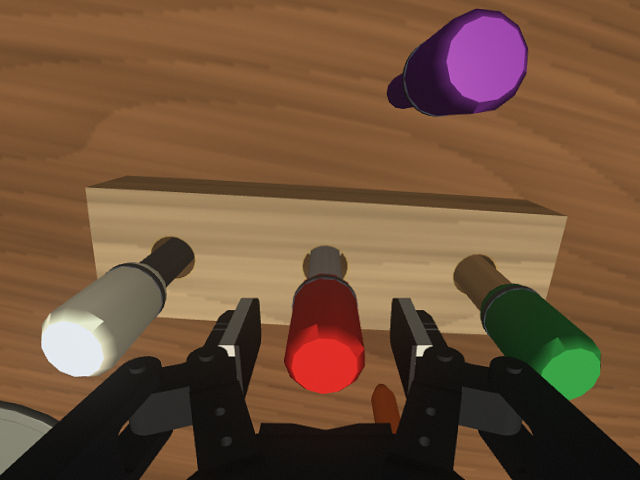

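The red grip is centred between the pads (325 against a midpoint of 326). After a 2 mm trim in x, I'll close.

Emit:
servo_tool --rows '[{"fingers":5.5,"x":0.2,"y":0,"z":0.2,"turn":0},{"fingers":5.5,"x":0,"y":0,"z":0,"turn":0},{"fingers":2.0,"x":0,"y":0,"z":0,"turn":0},{"fingers":2.0,"x":0,"y":0,"z":0,"turn":0},{"fingers":2.0,"x":0,"y":0,"z":0,"turn":0},{"fingers":2.0,"x":0,"y":0,"z":0,"turn":0},{"fingers":2.0,"x":0,"y":0,"z":0,"turn":0},{"fingers":2.0,"x":0,"y":0,"z":0,"turn":0}]'

```text
clock: 3.75
position: [516.9, 174.8, 91.2]
ee_rot: [-0.099, 0.995, 0.0, 0.001]
contact_force: [-0.3, 0.4, 5.5]
gripper_width: 26.7
```

```bash
python3 go.py; python3 - <<'E'
from h import *
snap('wrist','w3')
E
```

```text
t 3.75 pos [516.9 174.8  91.2] jawdeg 101.42 tilt 0.08 w 26.7 F [-0.3  0.4  5.5] T [-0.19  0.3   0.01] j [ 0.62  0.4  -0.37  0.   -0.8  -2.  ]
```

View pics/w3.png

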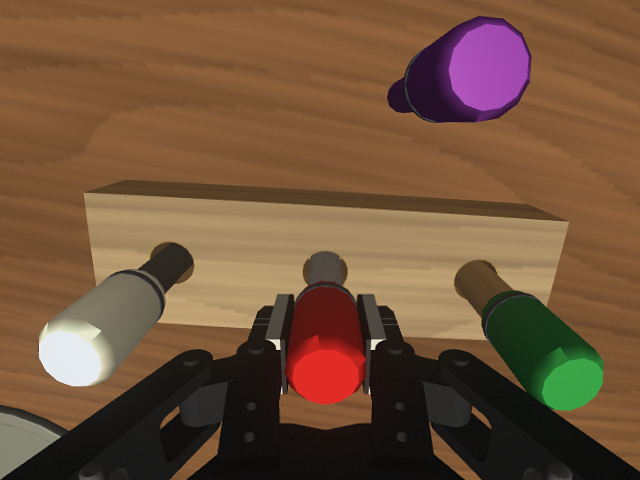

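The red grip is held at a width of 26.7 mm. Now I'll lift it.

Emit:
servo_tool --rows '[{"fingers":2.0,"x":0,"y":0,"z":-1.0,"turn":0},{"fingers":2.0,"x":0,"y":0,"z":-2.0,"turn":0},{"fingers":2.0,"x":0,"y":0,"z":-3.0,"turn":0},{"fingers":2.0,"x":0,"y":0,"z":-3.0,"turn":0},{"fingers":2.0,"x":0,"y":0,"z":-3.0,"turn":0},{"fingers":2.0,"x":0,"y":0,"z":-3.0,"turn":0},{"fingers":2.0,"x":0,"y":0,"z":-1.0,"turn":0},{"fingers":2.0,"x":0,"y":0,"z":0,"turn":0}]'

```text
clock: 4.47
position: [517.5, 175.3, 253.4]
ee_rot: [-0.099, 0.995, 0.002, 0.003]
contact_force: [0.1, 0.2, -1.2]
gripper_width: 27.0
```

```bash
python3 go.py 499 -105.6 251
```

```text
t 4.4667 pos [517.5 175.3 253.4] jawdeg 101.4 tilt 0.37 w 27.0 F [ 0.1  0.2 -1.2] T [ 0.02 -0.01  0.01] j [ 0.62  0.23 -0.16  0.   -1.18 -2.  ]
tool delta mm [  73.6 -271.7    1.3]
```

Emit:
servo_tool --rows '[{"fingers":2.0,"x":0.74,"y":-2.7,"z":0,"turn":0},{"fingers":2.0,"x":0.74,"y":-2.7,"z":0,"turn":0},{"fingers":2.0,"x":0.74,"y":-2.7,"z":0,"turn":0},{"fingers":2.0,"x":0.74,"y":-2.7,"z":0,"turn":0},{"fingers":2.0,"x":0.74,"y":-2.7,"z":0,"turn":0},{"fingers":2.0,"x":0.74,"y":-2.7,"z":0,"turn":0},{"fingers":2.0,"x":0.74,"y":-2.7,"z":0,"turn":0},{"fingers":2.0,"x":0.74,"y":-2.7,"z":0,"turn":0},{"fingers":2.0,"x":0.74,"y":-2.7,"z":0,"turn":0},{"fingers":2.0,"x":0.74,"y":-2.8,"z":0,"turn":0}]'

```text
clock: 5.3
position: [495.7, -106.7, 247.8]
ee_rot: [-0.099, 0.995, 0.001, -0.002]
contact_force: [0.1, 0.3, -1.1]
gripper_width: 26.3
```

Emit:
servo_tool --rows '[{"fingers":2.0,"x":0,"y":0,"z":2.0,"turn":0},{"fingers":2.0,"x":0,"y":0,"z":2.0,"turn":0},{"fingers":2.0,"x":0,"y":0,"z":2.0,"turn":0},{"fingers":2.0,"x":0,"y":0,"z":0,"turn":0},{"fingers":2.0,"x":0,"y":0,"z":0,"turn":0},{"fingers":2.0,"x":0,"y":0,"z":0,"turn":0}]'

```text
clock: 5.8
position: [497.6, -105.6, 190.3]
ee_rot: [-0.1, 0.995, -0.0, -0.0]
contact_force: [-0.4, -0.2, -0.5]
gripper_width: 26.6
```

```bash
python3 go.py 499 -105.6 143; python3 - <<'E'
from h import *
for n in ('scene','side','wrist'): snap(n,n+'3')
a=[cv2.imread('pics/scene3.png')[80:330,120:420],cv2.imread('pics/side3.png')[60:310,220:520]]
cv2.imwrite('pics/c3.png',cv2.resize(np.hstack(a),(780,325)))
E
```

```text
t 5.8 pos [ 497.6 -105.6  190.3] jawdeg 101.42 tilt 0.03 w 26.6 F [-0.4 -0.2 -0.5] T [ 0.06 -0.04 -0.01] j [ 0.11  0.22 -0.33  0.   -1.01 -1.48]
tool delta mm [-1.4 -0.2 47.3]
```

View pics/c3.png

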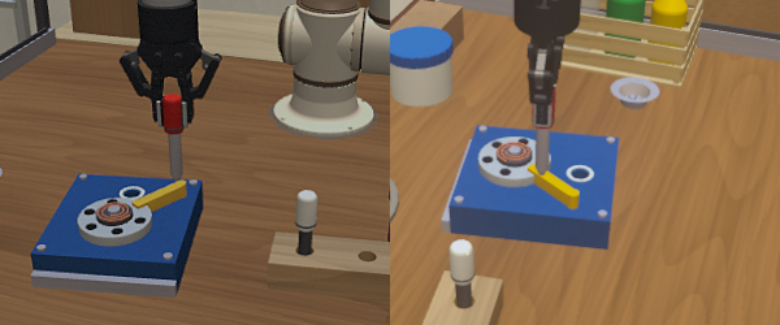

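View pics/wrist3.png

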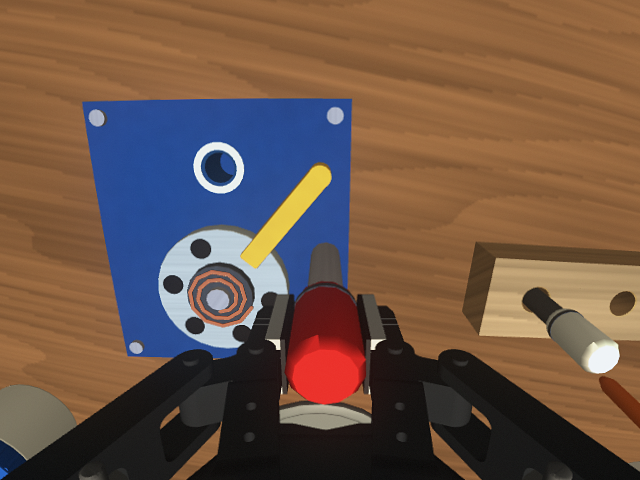

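The wrist view shows the ring at (218,167), the arm tip at (320,175), the hub at (218,298) and the held shank at (325,265), on the arm's outer side. I'll refine the socket and the pin-in-hand offset from this view.

```bash
python3 - <<'E'
from h import *
from scipy.spatial.transform import Rotation as R
C=lambda a:np.ascontiguousarray(a,dtype=np.float32)
p,d,m=load('wrist3')
w=(p.min(2)>170).astype(np.uint8); s=np.zeros_like(w); s[135:200,185:252]=w[135:200,185:252]
yy,xx=np.nonzero(s); X=onz(m,np.c_[xx,yy],50); print('ring',len(xx),cv2.fitEllipse(cv2.convexHull(C(X[:,:2]))))
print('hub cap',onz(m,[(218,299)],82))
# shank points in wrist view
P=np.array([497.6,-105.6,190.3])
print('tip proj', proj(m,P+[0,0,-86]), proj(m,P+[0,0,-40]), proj(m,P+[0,0,44]))
uv=[(u,v) for v in (250,260,270,280) for u in (315,320,325,330,335)]
for u,v in uv: print(u,v,world(m,[(u,v)],d[v,u]).round(1),p[v,u])
# red grip and shank seen from scene/side
for n,bx in (('scene3',(270,310,170,265)),('side3',(395,450,140,200))):
    q,e,k=load(n); print(n,[proj(k,P+[0,0,z]).round(1).tolist() for z in (-86,-40,-9,19,44)])
    hsv=cv2.cvtColor(q,cv2.COLOR_RGB2HSV)
    g=(hsv[...,1]<40)&(hsv[...,2]>70)&(hsv[...,2]<190)
    yy,xx=np.nonzero(g); W=world(k,np.c_[xx,yy],e[yy,xx]); t=(np.hypot(W[:,0]-P[0],W[:,1]-P[1])<20)&(W[:,2]>104)&(W[:,2]<170); W=W[t]
    from scipy.optimize import least_squares
    if len(W)>20:
        f=least_squares(lambda c:np.hypot(W[:,0]-c[0],W[:,1]-c[1])-9,P[:2],loss='soft_l1'); 
        f2=least_squares(lambda c:np.hypot(W[:,0]-c[0]-c[2]*(W[:,2]-140),W[:,1]-c[1]-c[3]*(W[:,2]-140))-9,[*P[:2],0,0],loss='soft_l1'); print(len(W),f.x,f2.x,W[:,2].min(),W[:,2].max())
E
```

```text
ring 988 ((469.45849609375, -194.84954833984375), (38.25846481323242, 38.43353271484375), 176.38792419433594)
hub cap [[ 562.09516713 -175.60104759   82.        ]]
tip proj [[325.62551217 246.87043259]] [[325.76071649 274.45549807]] [[326.25585821 376.11549207]]
315 250 [[ 494.4 -112.8  123.6]] [82 75 71]
320 250 [[ 491.9 -110.2  129.2]] [83 77 71]
325 250 [[ 490.4 -107.5  131.7]] [85 78 73]
330 250 [[ 490.6 -104.5  129.4]] [81 75 70]
335 250 [[ 491.6 -101.1  124.7]] [81 75 69]
315 260 [[ 494.2 -112.4  140.8]] [81 75 70]
320 260 [[ 491.3 -110.   146.9]] [85 78 73]
325 260 [[ 490.7 -107.4  147.3]] [84 78 71]
330 260 [[ 490.3 -104.7  146.8]] [81 74 70]
335 260 [[ 490.7 -101.8  144.2]] [82 76 71]
315 270 [[ 492.9 -112.2  158.3]] [84 78 72]
320 270 [[ 491.5 -109.8  160.7]] [84 77 71]
325 270 [[ 490.3 -107.5  162.3]] [87 80 74]
330 270 [[ 490.7 -104.8  160.2]] [84 76 72]
335 270 [[ 490.3 -102.3  159.9]] [85 78 72]
315 280 [[ 492.3 -111.9  172.2]] [86 80 74]
320 280 [[ 491.  -109.8  174.1]] [85 77 72]
325 280 [[ 490.2 -107.5  174.8]] [89 84 78]
330 280 [[ 490.2 -105.1  173.8]] [88 81 76]
335 280 [[ 490.5 -102.6  172.1]] [89 82 76]
scene3 [[[256.1, 218.3]], [[254.8, 196.2]], [[253.9, 180.7]], [[253.1, 166.3]], [[252.4, 153.2]]]
233 [ 497.44647647 -105.6801833 ] [ 4.97436321e+02 -1.05727666e+02  2.42111608e-02  2.44448921e-03] 107.16858468283215 169.63101941892842
side3 [[[337.1, 194.4]], [[337.7, 172.2]], [[338.2, 156.5]], [[338.6, 141.8]], [[339.1, 128.2]]]
270 [ 498.7549348  -106.60276404] [ 4.98737263e+02 -1.06662450e+02 -1.08460183e-02  2.10648685e-02] 109.0937871890111 169.69578013569094
```

Emit:
servo_tool --rows '[{"fingers":2.0,"x":0,"y":0,"z":2.0,"turn":0},{"fingers":2.0,"x":0,"y":0,"z":1.7,"turn":0},{"fingers":2.0,"x":0,"y":0,"z":1.0,"turn":0},{"fingers":2.0,"x":0,"y":0,"z":0,"turn":0},{"fingers":2.0,"x":0,"y":0,"z":0,"turn":0},{"fingers":2.0,"x":0,"y":0,"z":0,"turn":0}]'

```text
clock: 6.45
position: [498.3, -105.7, 144.5]
ee_rot: [-0.1, 0.995, -0.0, 0.001]
contact_force: [0.3, 1.0, -1.0]
gripper_width: 26.7
```

```bash
python3 go.py 471 -146 143; python3 - <<'E'
from h import *
for n in ('scene','side'): snap(n,n+'4')
a=[cv2.imread('pics/scene4.png')[150:310,130:330],cv2.imread('pics/side4.png')[100:260,250:450]]
cv2.imwrite('pics/c4.png',cv2.resize(np.hstack(a),(800,320),interpolation=cv2.INTER_CUBIC))
E
```

```text
t 6.45 pos [ 498.3 -105.7  144.5] jawdeg 101.42 tilt 0.13 w 26.7 F [ 0.3  1.  -1. ] T [-0.03  0.01  0.04] j [ 0.11  0.27 -0.4   0.   -0.9  -1.48]
tool delta mm [ 34.8 -34.1   1.4]
```

View pics/c4.png

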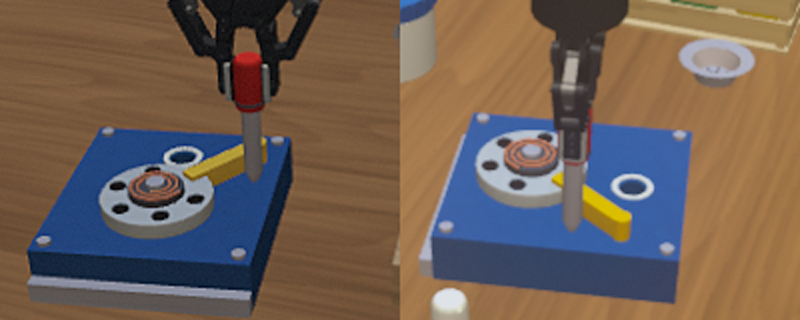

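The pin is just above the housing on the arm's outer side (scene crop (252,175), arm tip (262,148)). I'll push along the arc.

Emit:
servo_tool --rows '[{"fingers":2.0,"x":0.6,"y":-0.4,"z":0.2,"turn":0},{"fingers":2.0,"x":0.6,"y":-0.4,"z":0,"turn":0},{"fingers":2.0,"x":0.5,"y":-0.5,"z":0,"turn":0},{"fingers":2.0,"x":0.5,"y":-0.5,"z":0,"turn":0},{"fingers":2.0,"x":0.5,"y":-0.5,"z":0,"turn":0},{"fingers":2.0,"x":0.4,"y":-0.5,"z":0,"turn":0},{"fingers":2.0,"x":0.4,"y":-0.6,"z":0,"turn":0},{"fingers":2.0,"x":0,"y":0,"z":0,"turn":0},{"fingers":2.0,"x":0,"y":0,"z":0,"turn":0}]'

```text
clock: 7.3
position: [469.3, -146.4, 141.3]
ee_rot: [-0.099, 0.995, 0.0, -0.0]
contact_force: [0.6, 1.2, -1.2]
gripper_width: 26.4
```

```bash
python3 go.py 469.5 -195 143; python3 - <<'E'
from h import *
snap('wrist','w5')
for n in ('scene','side'): snap(n,n+'5')
a=[cv2.imread('pics/scene5.png')[150:310,130:330],cv2.imread('pics/side5.png')[100:260,250:450]]
cv2.imwrite('pics/c5.png',cv2.resize(np.hstack(a),(800,320),interpolation=cv2.INTER_CUBIC))
E
```

```text
t 7.3 pos [ 469.3 -146.4  141.3] jawdeg 101.34 tilt 0.05 w 26.4 F [ 0.6  1.2 -1.2] T [ 0.57 -0.09 -0.01] j [ 0.03  0.25 -0.44 -0.   -0.88 -1.4 ]
tool delta mm [  9.4 -47.7  -1.7]
```

View pics/c5.png

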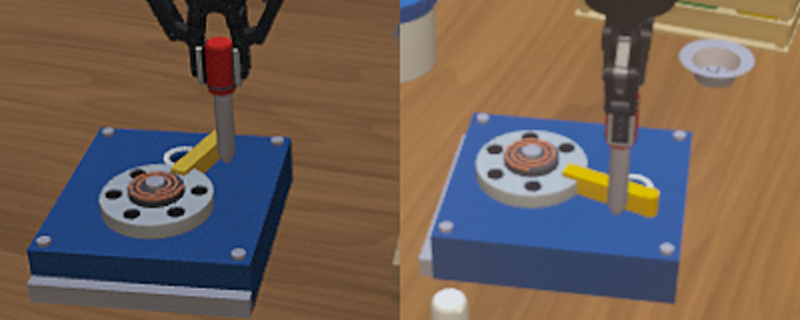

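View pics/w5.png

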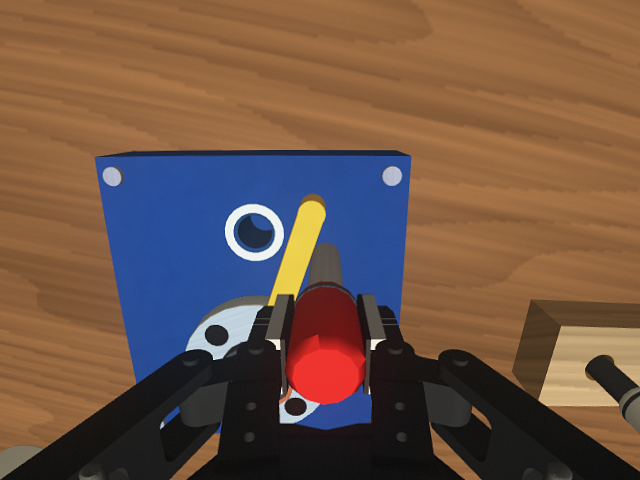

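The shank is pushing the arm's outer side, with the arm now alongside the ring (255,232). I'll continue over the hole.

Emit:
servo_tool --rows '[{"fingers":2.0,"x":0.3,"y":-0.8,"z":0,"turn":0},{"fingers":2.0,"x":0.2,"y":-0.8,"z":0,"turn":0},{"fingers":2.0,"x":0.2,"y":-0.8,"z":0,"turn":0},{"fingers":2.0,"x":0.15,"y":-0.8,"z":0,"turn":0},{"fingers":2.0,"x":0.1,"y":-0.8,"z":0,"turn":0},{"fingers":2.0,"x":0,"y":-0.8,"z":0,"turn":0},{"fingers":2.0,"x":0,"y":0,"z":0,"turn":0},{"fingers":2.0,"x":0,"y":0,"z":0,"turn":0},{"fingers":2.0,"x":0,"y":0,"z":0,"turn":0}]'

```text
clock: 8.2
position: [469.7, -194.9, 141.1]
ee_rot: [-0.099, 0.995, 0.0, -0.0]
contact_force: [0.1, 3.6, -0.9]
gripper_width: 26.5
```

```bash
cat > look.py <<'E'
import sys
from h import *
k=sys.argv[1]
from scipy.optimize import least_squares
S=arm.read_state()['position']; print(S.round(1))
snap('wrist','w'+k)
for n in ('scene','side'):
    q,e,m=snap(n,n+k); hsv=cv2.cvtColor(q,cv2.COLOR_RGB2HSV)
    g=(hsv[...,1]<45)&(hsv[...,2]>70)&(hsv[...,2]<190)
    yy,xx=np.nonzero(g); W=world(m,np.c_[xx,yy],e[yy,xx]); t=(np.hypot(W[:,0]-S[0],W[:,1]-S[1])<18)&(W[:,2]>S[2]-66)&(W[:,2]<S[2]-12); W=W[t]
    if len(W)>20:
        f=least_squares(lambda c:np.hypot(W[:,0]-c[0],W[:,1]-c[1])-9,S[:2],loss='soft_l1'); print(n,'shank',len(W),f.x.round(1),'z',W[:,2].min().round(),W[:,2].max().round())
    s=np.array([469.5,-195,50]); print('socket px',proj(m,s).round(0))
a=[cv2.imread(f'pics/scene{k}.png')[150:310,130:330],cv2.imread(f'pics/side{k}.png')[100:260,250:450]]
a=np.vstack([cv2.resize(np.hstack(a),(640,256),interpolation=cv2.INTER_CUBIC),cv2.resize(cv2.imread(f'pics/w{k}.png')[140:400,100:500],(480,312))[:, :].copy().repeat(1,0) if 0 else cv2.copyMakeBorder(cv2.resize(cv2.imread(f'pics/w{k}.png')[140:400,100:500],(480,312)),0,0,0,160,0)])
cv2.imwrite(f'pics/c{k}.png',a)
E
python3 go.py 469.5 -195 141; python3 look.py 6
```

```text
t 8.2 pos [ 469.7 -194.9  141.1] jawdeg 101.37 tilt 0.04 w 26.5 F [ 0.1  3.6 -0.9] T [ 1.13 -0.01  0.02] j [-0.07  0.28 -0.4  -0.   -0.89 -1.3 ]
tool delta mm [ 0.2 -0.   0.1]
[ 469.7 -194.9  141.1]
scene shank 207 [ 470.2 -195. ] z 75.0 129.0
socket px [[221. 229.]]
side shank 205 [ 470.7 -195.6] z 76.0 128.0
socket px [[366. 194.]]
```

View pics/c6.png

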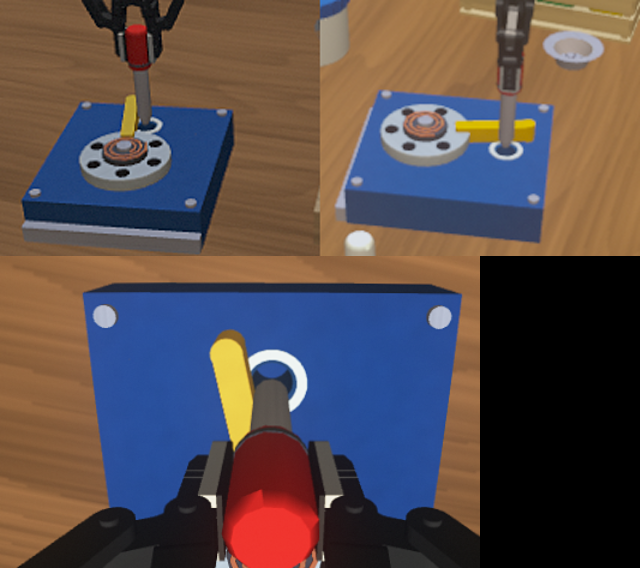

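The shank is centred over the ring with the arm held beyond it. I'll lower it gently and watch the force.

Emit:
servo_tool --rows '[{"fingers":2.0,"x":0,"y":0,"z":0.4,"turn":0},{"fingers":2.0,"x":0,"y":0,"z":0.4,"turn":0},{"fingers":2.0,"x":0,"y":0,"z":0.4,"turn":0},{"fingers":2.0,"x":0,"y":0,"z":0.4,"turn":0},{"fingers":2.0,"x":0,"y":0,"z":0.4,"turn":0},{"fingers":2.0,"x":0,"y":0,"z":0,"turn":0},{"fingers":2.0,"x":0,"y":0,"z":0,"turn":0}]'

```text
clock: 8.93
position: [469.3, -194.7, 120.4]
ee_rot: [-0.099, 0.995, 0.0, -0.001]
contact_force: [-0.6, 2.9, -3.2]
gripper_width: 26.7
```

```bash
python3 go.py 469.5 -195 90
```

```text
t 8.9333 pos [ 469.3 -194.7  120.4] jawdeg 101.38 tilt 0.11 w 26.7 F [-0.6  2.9 -3.2] T [0.98 0.32 0.05] j [-0.07  0.3  -0.43 -0.   -0.84 -1.3 ]
tool delta mm [-0.1 -0.4 30.4]
```

The tip is about 16 mm into the hole with no resistance, so I'll keep going.

Emit:
servo_tool --rows '[{"fingers":2.0,"x":0,"y":0,"z":0.5,"turn":0},{"fingers":2.0,"x":0,"y":0,"z":0.5,"turn":0},{"fingers":2.0,"x":0,"y":0,"z":0.5,"turn":0},{"fingers":2.0,"x":0,"y":0,"z":0.5,"turn":0},{"fingers":2.0,"x":0,"y":0,"z":0.4,"turn":0},{"fingers":2.0,"x":0,"y":0,"z":0.3,"turn":0},{"fingers":2.0,"x":0,"y":0,"z":0,"turn":0},{"fingers":2.0,"x":0,"y":0,"z":0,"turn":0}]'

```text
clock: 9.6
position: [469.5, -194.7, 93.7]
ee_rot: [-0.099, 0.995, 0.0, -0.001]
contact_force: [-1.1, 3.1, -3.4]
gripper_width: 26.4
```

```bash
python3 go.py 469.5 -195 90; python3 look.py 7
```

```text
t 9.6 pos [ 469.5 -194.7   93.7] jawdeg 101.38 tilt 0.07 w 26.4 F [-1.1  3.1 -3.4] T [ 0.94  0.23 -0.  ] j [-0.07  0.34 -0.46 -0.   -0.77 -1.3 ]
tool delta mm [ 0.1 -0.3  3.7]
[ 469.5 -194.7   93.7]
scene shank 136 [ 469.2 -194.7] z 48.0 81.0
socket px [[221. 229.]]
side shank 138 [ 470.5 -195.7] z 41.0 81.0
socket px [[366. 194.]]
```

View pics/c7.png

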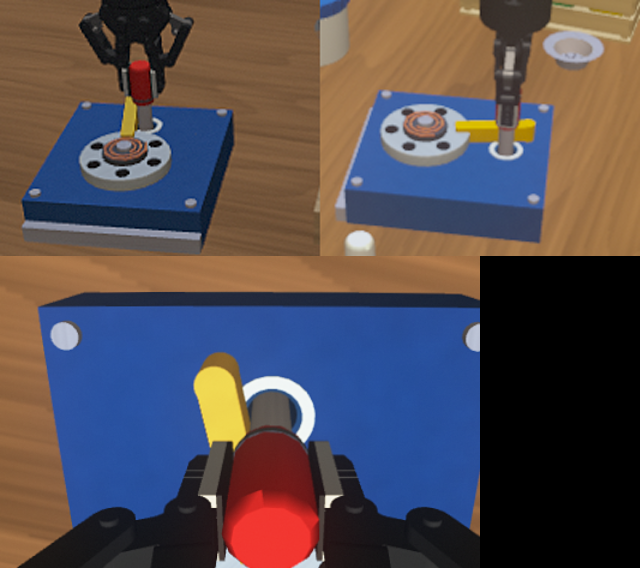

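The pin is in the hole with about 3–4 mm left. I'll finish in small steps until it seats.

Emit:
servo_tool --rows '[{"fingers":2.0,"x":0,"y":0,"z":0.15,"turn":0},{"fingers":2.0,"x":0,"y":0,"z":0.15,"turn":0},{"fingers":2.0,"x":0,"y":0,"z":0,"turn":0},{"fingers":2.0,"x":0,"y":0,"z":0,"turn":0}]'

```text
clock: 10.08
position: [470.2, -194.9, 91.5]
ee_rot: [-0.099, 0.995, -0.0, 0.0]
contact_force: [-1.1, 2.3, -0.2]
gripper_width: 26.8
```

```bash
python3 go.py 469.5 -195 90
```

```text
t 10.0833 pos [ 470.2 -194.9   91.5] jawdeg 101.4 tilt 0.03 w 26.8 F [-1.1  2.3 -0.2] T [ 0.89  0.38 -0.03] j [-0.07  0.34 -0.46  0.   -0.77 -1.3 ]
tool delta mm [0.7 0.  1.5]
```

Emit:
servo_tool --rows '[{"fingers":2.0,"x":0,"y":0,"z":0.1,"turn":0},{"fingers":2.0,"x":0,"y":0,"z":0,"turn":0},{"fingers":2.0,"x":0,"y":0,"z":0,"turn":0}]'

```text
clock: 10.33
position: [470.2, -194.9, 90.4]
ee_rot: [-0.099, 0.995, -0.0, 0.0]
contact_force: [-0.6, 2.8, 0.3]
gripper_width: 26.4
```

```bash
python3 go.py 469.5 -195 90
```

```text
t 10.3333 pos [ 470.2 -194.9   90.4] jawdeg 101.4 tilt 0.03 w 26.4 F [-0.6  2.8  0.3] T [0.9  0.3  0.02] j [-0.07  0.34 -0.46  0.   -0.76 -1.3 ]
tool delta mm [0.7 0.  0.4]
```

It's essentially seated, so I'll open and retreat upward.

Emit:
servo_tool --rows '[{"fingers":3.2,"x":0,"y":0,"z":0,"turn":0},{"fingers":3.8,"x":0,"y":0,"z":0,"turn":0},{"fingers":5.0,"x":0,"y":0,"z":0,"turn":0},{"fingers":6.0,"x":0,"y":0,"z":0,"turn":0},{"fingers":6.0,"x":0,"y":0,"z":0,"turn":0},{"fingers":6.0,"x":0,"y":0,"z":0,"turn":0}]'

```text
clock: 10.83
position: [470.2, -195.0, 90.5]
ee_rot: [-0.099, 0.995, -0.0, 0.0]
contact_force: [-0.3, 0.3, 0.4]
gripper_width: 60.2
```

```bash
python3 go.py; python3 look.py 8
```

```text
t 10.8333 pos [ 470.2 -195.    90.5] jawdeg 101.4 tilt 0.04 w 60.2 F [-0.3  0.3  0.4] T [-0.03 -0.01  0.01] j [-0.07  0.34 -0.46  0.   -0.76 -1.3 ]
[ 470.2 -195.    90.5]
scene shank 120 [ 468.9 -191.1] z 48.0 78.0
socket px [[221. 229.]]
side shank 121 [ 469.7 -192.7] z 41.0 78.0
socket px [[366. 194.]]
```

View pics/c8.png

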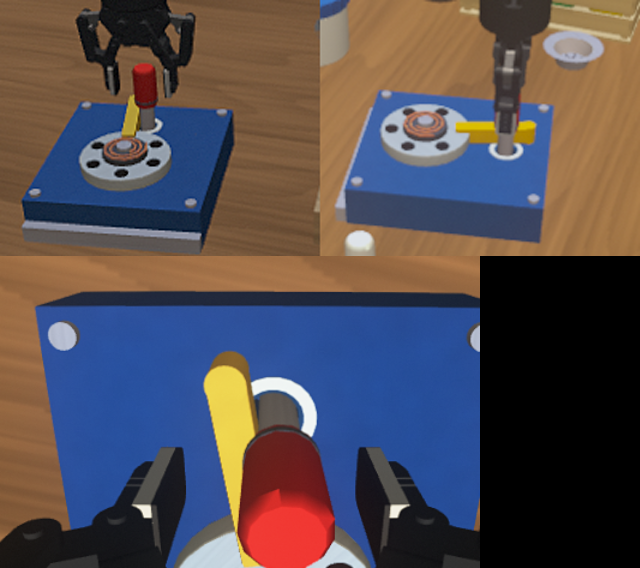

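The pin stands free, leaning slightly under the spring, with clearance on both sides. Retreating straight up.

Emit:
servo_tool --rows '[{"fingers":6.5,"x":0,"y":0,"z":-1.0,"turn":0},{"fingers":6.5,"x":0,"y":0,"z":-2.0,"turn":0},{"fingers":6.5,"x":0,"y":0,"z":-3.0,"turn":0},{"fingers":6.5,"x":0,"y":0,"z":-3.0,"turn":0},{"fingers":6.5,"x":0,"y":0,"z":-3.0,"turn":0},{"fingers":6.5,"x":0,"y":0,"z":-3.0,"turn":0},{"fingers":6.5,"x":0,"y":0,"z":0,"turn":0},{"fingers":6.5,"x":0,"y":0,"z":0,"turn":0}]'

```text
clock: 11.65
position: [470.9, -195.0, 243.1]
ee_rot: [-0.099, 0.995, -0.001, 0.003]
contact_force: [-1.5, 0.0, 0.1]
gripper_width: 65.1
```

```bash
python3 go.py; cat > fin.py <<'E'
from h import *
from scipy.optimize import least_squares
C=lambda a:np.ascontiguousarray(a,dtype=np.float32)
ax=np.array([562.1,-175.6])
for n in ('scene','side'):
    q,e,m=snap(n,n+'9'); hsv=cv2.cvtColor(q,cv2.COLOR_RGB2HSV)
    yy,xx=np.nonzero(((hsv[...,0]<6)|(hsv[...,0]>172))&(hsv[...,1]>150)); W=world(m,np.c_[xx,yy],e[yy,xx]); W=W[(np.hypot(W[:,0]-469.5,W[:,1]+195)<40)&(W[:,2]>60)]
    top=np.percentile(W[:,2],98); S=W[W[:,2]<top-7]
    f=least_squares(lambda c:np.hypot(S[:,0]-c[0]-c[2]*(S[:,2]-109),S[:,1]-c[1]-c[3]*(S[:,2]-109))-14,[469.5,-195,0,0],loss='soft_l1')
    print(n,len(W),'grip z',W[:,2].min().round(1),top.round(1),'axis',f.x.round(2),'tilt deg',np.degrees(np.hypot(*f.x[2:])).round(1))
    yy,xx=np.nonzero((hsv[...,0]>18)&(hsv[...,0]<32)&(hsv[...,1]>180)); W=world(m,np.c_[xx,yy],e[yy,xx]); W=W[(abs(W[:,2]-76)<3)&(np.hypot(*(W[:,:2]-ax).T)<135)&(np.hypot(*(W[:,:2]-ax).T)>60)]
    v=W[:,:2]-ax; print('wheel',len(W),np.median(np.unwrap(np.arctan2(v[:,1],v[:,0])%(2*np.pi)))-np.radians(151.9))
a=[cv2.imread('pics/scene9.png')[150:310,130:330],cv2.imread('pics/side9.png')[100:260,250:450]]
cv2.imwrite('pics/c9.png',cv2.resize(np.hstack(a),(800,320),interpolation=cv2.INTER_CUBIC))
E
python3 fin.py
```

```text
t 11.65 pos [ 470.9 -195.   243.1] jawdeg 101.4 tilt 0.33 w 65.1 F [-1.5  0.   0.1] T [0.08 0.03 0.03] j [-0.07  0.18 -0.25  0.   -1.13 -1.3 ]
scene 335 grip z 78.7 133.3 axis [ 4.6992e+02 -1.9144e+02  5.0000e-02  3.0000e-02] tilt deg 3.6
wheel 19 0.8935415089612802
side 350 grip z 84.2 135.2 axis [ 4.6995e+02 -1.9248e+02 -1.0000e-02  4.0000e-02] tilt deg 2.4
wheel 107 0.7982968968979134
```

View pics/c9.png

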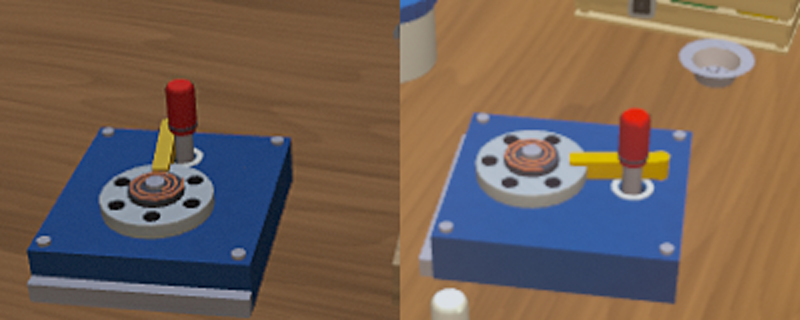

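The pin stands in the ring with the arm resting against it, and the robot is clear. I'm handing the job in.

```bash
python3 -c "
from bench import arm
print(arm.job_done())"
```

```text
the job is handed in; nothing more can be done
None
```

I took the red-gripped pin from the stand, pushed the yellow arm round with its shank, lowered the pin into the white-ringed hole, let go and backed off straight up. I handed the job in at about 12 s; no verdict was reported.

**Last checks, from the scene and side cameras:**

| Check | Measured | Needed |
|---|---|---|
| Pin grip sideways from the hole | about 3–4 mm | under 22 mm |
| Pin grip above the hole's mouth | about 60 mm | under 70 mm |
| Pin tilt | 2–4° | under 15° |
| Wheel angle | 0.89 rad (scene), 0.80 rad (side) | 0.72 to 1.1 rad |

- **Forces:** wrist force readings at the ends of the moves stayed below 6 N. The gripper was about 100 mm above the pin at hand-in.
- **Disagreement:** the two cameras differ by 0.1 rad on the wheel angle. The scene reading rests on few pixels because the arm is mostly hidden behind the pin, but both values are inside the band.
- **Not measured:** I did not read the wheel's speed directly. The arm looked the same in the pictures just before and just after the retreat.

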